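Bore gauge drawn back to the upper measuring plane

TASK

Measure the bore of the sleeve that stands in the round nest: take the blue-handled plug gauge up and off its fork hook, lower it straight into the bore until its collar lies on the sleeve, then draw it back up, gently and in line with the bore, until the sleeve's mouth is level with the middle of the red band on the shank. Finish still holding the gauge there, steady, for the reading. The sleeve must stay down in its nest, and the other gauge and everything else on the bench stays where it is.

Things in the scene. Friction and masses are not known exactly. Their poses are not given: they have to be found in the camera images.
- gauge: blue-handled bore plug gauge, 225 to 375 g, hanging handle up in either fork of the rack. Origin: centre of the collar's underside; z up along the gauge. Collar 44 mm across, 6 mm thick; handle above it; below it a steel shank 24 mm across to 50 mm below the origin, then a nose tapering to 13 mm across, ending 64 mm below. Red band round the shank from 20 to 28 mm below the origin
- gauge_grip (a point): the middle of the blue gauge's handle, on its axis, 37 mm above the underside of the collar: a good place to grip. The handle is round, 22 mm across, and ends 68 mm above the underside of the collar in a grey cap with a small display
- gauge_collar (a point): the centre of the underside of the blue gauge's collar (the origin of gauge); the middle of the red band is 24 mm below it
- gauge_b: the other plug gauge: black handle, no band, shank 18 mm across, otherwise of the same shape and size; it hangs in the other fork, 110 mm away. Leave it alone. Origin: centre of the underside of its collar
- rack: fixed grey rack, base 105 x 240 x 14 mm, origin centre underside. Two fork hooks at its own y = +-55 mm: level prongs, top at 90 mm, slot 27 mm wide, open to the rack's -x. A gauge hangs by its collar on the prongs between 6 mm lips; nothing stands higher than the lips. Gauges hang from 26 to 158 mm above the bench: lifted 66 mm they clear the fork, lifted 140 mm they pass over the other gauge
- sleeve: turned steel sleeve to be measured, loose, 56 mm across, 68 mm high, 0.95 kg, standing upright in the nest; origin: centre of its underside, z up along the bore. The bore, 25 mm across, goes right through; the gauge's collar stops on the top face, and its nose then ends 4 mm above the nest's floor
- sleeve_mouth (a point): the centre of the bore's mouth, in the sleeve's top face (68 mm above its underside, about 80 mm above the bench)
- nest_seat (a point): the centre of the nest's floor, on which the sleeve stands, 12 mm above the bench. The nest is a fixed dark steel disc 124 mm across with a raised locating ring (59 mm inside, 77 mm outside, 11 mm high) that leaves the sleeve 1.5 mm of play all round
- part_a: a finished sleeve, 56 mm across and 68 mm high, standing on the wooden board at the back of the bench; leave it. Origin: centre of its underside
- part_b: another finished sleeve like part_a; leave it
- setting_ring: steel setting ring, 52 mm across, 18 mm high, lying on the wooden board; leave it
- caliper: digital caliper lying flat on the bench near the robot, about 165 x 70 mm, 15 mm high; leave it
- block_case: blue gauge block case, 125 x 70 x 37 mm, at the left of the bench; leave it
- driver: screwdriver lying at the right of the bench; leave it
There are look-alikes about, which are no part of the job. Leave any green or pink look-alike of the gauge alone.

How it is judged:
By the outcome, as a careful person would: the job done as asked, in the order asked, and still so for the second after the job is handed in, while the arm keeps its last pose, push and grip.
It also fails if it takes over 51 s, if anything falls off the work surface, if the arm or the gripper's body presses on something with over 40 N, if the wrist force passes 120 N, or if a joint passes its speed limit or range.

ROBOT

A 6-joint arm with a two-finger parallel gripper is mounted at the origin on the work surface. World frame = base frame: x ahead of the robot, y to its left, z up, the work surface at z = 0. Lengths are in m, angles in degrees, forces in N, time in s.
With the tool pointing down it reaches from about 0.325 to 0.75 m from the base axis. Payload 7.6 kg.
Tool frame: the origin (TCP) lies at the very end of the fingers, on their centre line; the grasp point (between the pads) lies 19 mm behind it; z points along the fingers, y is the line along which they close (so a half turn about z gives the same grasp; the last joint's range is limited). The gripper opens to 85 mm and grips with 20 to 120 N. Pads are 22 mm wide; open, the fingers measure 114 mm over their backs; the gripper's body (76 mm by 85 mm) begins 54 mm behind the grasp point. The pads swing forward as they close: fully open they stand 13 mm farther back than shut.
Start: joints at [61.805, 2.991, 80.254, -0, 96.75, -4.028], TCP at [0.215, 0.479, 0.231] pointing down, gripper open.
Joint ranges: [-166.34, 166.34], [-52.06, 124.39], [6.96, 135.62], [-60.46, 240.46], [14.63, 156.25], [-167.68, 167.68]. Speed limits (degrees/s): [147.25, 147.25, 172.46, 180, 180, 180].

INTERFACE

Orientations are given as [roll, pitch, yaw] about the fixed x, y, z axes, in that order (R = Rz(yaw) Ry(pitch) Rx(roll)).
In Python, from plant import sensors, optics, arm gives the robot as it stands.
- The arm moves only by the tool drive_tool, never from a script. Its argument "steps" is a list of rows, each a list of 3 entries, a list of its own where there are three numbers: the shift along the tool's x, y, z normalised to -1 to 1, where 1 is 0.15 m, then the turn about the tool's z normalised to -1 to 1, where 1 is pi rad, then the gripper command: -1 is fully open, 1 is shut, values between are in proportion. In form: [[[x, y, z], turn, fingers], ...]. A call has 1 to 5 rows; each row shifts and turns the commanded pose from where the row before left it, along the tool's axes as they then stand; what a row does not reach is not made up. A row lasts 1/10 s, in which the tool goes at most 50 mm and 8.59 degrees, less where a joint would pass 70% of its speed; a pose out of reach is approached as far as the arm can. A call with a number of a shift or a turn outside -1 to 1 is refused whole. A call with a gripper value outside its range is refused whole. The fingers move at their own pace and stop on an object; the grip force is fixed at half the most. Time passes only in rows, so rows that do not move let the fingers close. It gives the time, the measured TCP pose, the force, the opening and the grip force at its end, in the units of the state.
- sensors.read_state(): the state, without advancing time (a new reading comes with each control period).
- optics.read_camera(name): name is "scene" or "side" or "wrist"; returns a dict with "color" (384x512x3 uint8, blue, green, red), "depth" (384x512 float32, m along the optical axis (not along the pixel's ray), 0 where there is no reading), "K" (3x3 intrinsics, pixels), "k1" (the pictures are not rectified: a ray, as slopes to the right and down, at radius r is drawn at 1 + k1 r^2 times it, then the intrinsics apply), "world_from_camera" (4x4, takes a point from camera to world coordinates); the wrist camera has in their place "tool_from_camera" (4x4, takes a point from camera to tool coordinates, whose origin is the TCP and whose axes are the flange's). Camera axes: x right, y up, looking along -z (the intrinsics and any distortion apply to the point x, -y, -z); pixel columns grow to the right and rows downward; lengths in m; the calibration is good to about 2 mm. A picture is of the moment at which its call begins: read the wrist's pose just before it.
- arm.close_job(): hands the job in; it is judged then, once.
The state is a dict: "clock": time; "joint_positions": joint angles; "joint_velocities": joint speeds; "joint_torque": joint torques, N m; "position": TCP position; "eef_rot": TCP orientation; "ft_force": force on the tool from outside, world axes, zero at the start; "moment": the same for the moment, N m; "gripper_width": opening from 0.0 (shut) to 1.0 (fully open); "grip_force": force on a finger pad.
Only numpy, scipy, OpenCV 4.12 (cv2) and the standard library are available. Lean on these libraries where they do the work, as an engineer would, in place of code of your own. Each camera call takes 0.05 s, during which the arm holds its last target. There are 200 camera calls.

## Working session

There is one attempt and no reset: what is moved stays moved. The work goes in short steps, Python scripts to look and compute and a tool call to move; the robot and the scene stay as the last step left them, time stands still between calls to the robot, and variables do not carry over. Pictures are saved under pics/ and viewed, at most 10 in all, crops included, and the job is handed in when it is done.

Besides the shell and the picture viewer there is one more tool, called after "Emit:" as name(argument=value, ...) on one line, values as JSON. drive_tool: Moves the arm, as the interface text tells. Its arguments: {"type":"object","properties":{"steps":{"type":"array"}},"required":["steps"]}

```bash
mkdir -p pics; cat > h.py <<'E'
import numpy as np, cv2
from plant import sensors, optics, arm
from scipy.spatial.transform import Rotation as R
def tool_pose():
    s=sensors.read_state(); T=np.eye(4); T[:3,:3]=R.from_euler('xyz',s['eef_rot'],degrees=True).as_matrix(); T[:3,3]=s['position']; return T
def grab(n):
    T=tool_pose() if n=='wrist' else None
    c=optics.read_camera(n); c['W']=T@c['tool_from_camera'] if n=='wrist' else c['world_from_camera']; return c
def ray(c,u,v):
    d=np.array([[c['k1'],0,0,0]],float)
    p=cv2.undistortPoints(np.array([[[u,v]]],float),c['K'],d[0])[0,0]
    r=c['W'][:3,:3]@np.array([p[0],-p[1],-1.]); return c['W'][:3,3],r
def plane(c,u,v,z):
    o,r=ray(c,u,v); return o+r*(z-o[2])/r[2]
def depthpt(c,u,v):
    o,r=ray(c,u,v); return o+r*c['depth'][int(v),int(u)]
def proj(c,P):
    q=np.linalg.inv(c['W'])@np.append(P,1); x,y=q[0]/-q[2],-q[1]/-q[2]; f=1+c['k1']*(x*x+y*y); K=c['K']; return K[0,0]*x*f+K[0,2],K[1,1]*y*f+K[1,2]
def both(P1,P2):
    (o1,d1),(o2,d2)=P1,P2; A=np.c_[d1,-d2]; t=np.linalg.lstsq(A,o2-o1,rcond=None)[0]; a=o1+d1*t[0]; b=o2+d2*t[1]; return (a+b)/2,np.linalg.norm(a-b)
E
python3 - <<'E'
from h import *
a=grab('scene'); b=grab('side')
print(sensors.read_state()); print(a['K'],a['k1'],a['W'],b['W'])
cv2.imwrite('pics/a.png',cv2.resize(a['color'],(800,600)));cv2.imwrite('pics/b.png',cv2.resize(b['color'],(800,600)))
E
```

```text
{'clock': 0.1, 'joint_positions': array([ 6.18058583e+01,  3.02361046e+00,  8.03074679e+01, -1.26242971e-03,
        9.67501575e+01, -4.02692906e+00]), 'joint_velocities': array([-0.10961204, -0.03176006, -0.23498334,  0.0430227 , -0.00188982,
       -0.04847884]), 'joint_torque': array([ 1.29029195e-03, -3.82585216e+01, -3.60982060e+01, -7.44099771e-05,
        4.82583666e-03, -3.52048255e-05]), 'position': array([0.21478258, 0.47875494, 0.23055431]), 'eef_rot': array([-1.79918877e+02, -4.45402250e-03,  1.55832637e+02]), 'ft_force': array([-0.15132922, -0.1570404 ,  0.03936241]), 'moment': array([-0.02226476, -0.04195262, -0.02251385]), 'grip_force': 0.0, 'gripper_width': 1.0018397836116326}
[[494.03258167   0.         261.49300275]
 [  0.         494.03258167 190.57639536]
 [  0.           0.           1.        ]] 0.044305557700991025 [[ 0.04124558 -0.75328973  0.65639423  1.54977661]
 [ 0.99905566  0.02211191 -0.03740124 -0.00664491]
 [ 0.01365984  0.65731701  0.75349038  1.2139456 ]
 [ 0.          0.          0.          1.        ]] [[ 0.74144477  0.43616506 -0.50992127 -0.31281931]
 [-0.67097771  0.48981313 -0.55666149 -0.93279831]
 [ 0.00696984  0.75487955  0.65582641  1.24041707]
 [ 0.          0.          0.          1.        ]]
```

View pics/a.png

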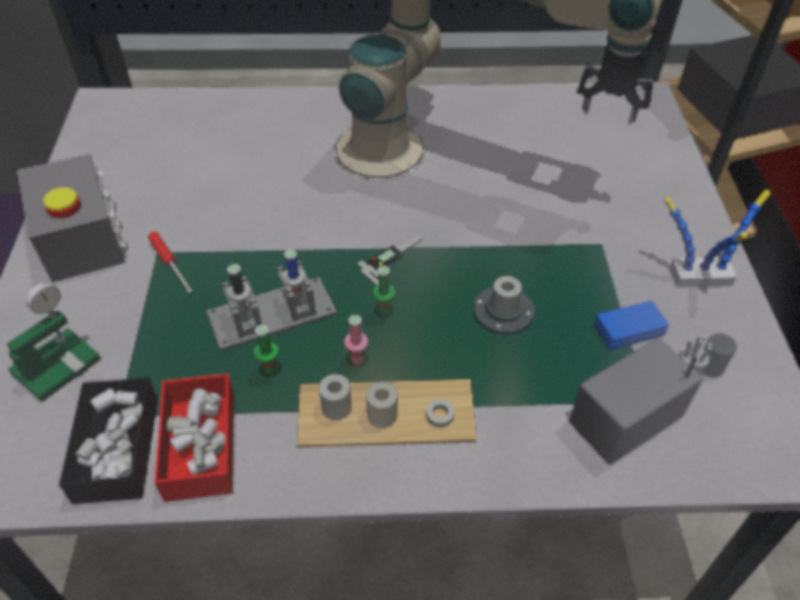

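View pics/b.png

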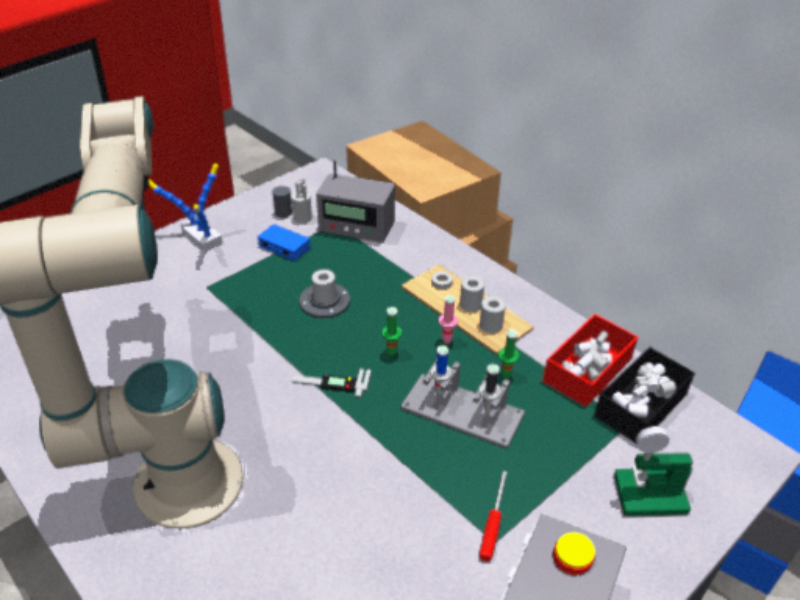

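Scene picture (800x600): the blue gauge hangs in the fork at about (292,265) and the black one at (236,280). Look-alikes are green at (383,285) and (265,345) and pink at (355,335). The sleeve in its nest is at (506,295). The blue-handled one on the rack fits the description. I'll confirm it in a crop and measure.

```bash
cat > m.py <<'E'
from h import *
def blob(c,box,f):
    x0,y0,x1,y1=box; m=np.zeros(c['color'].shape[:2],np.uint8); h=cv2.cvtColor(c['color'],cv2.COLOR_BGR2HSV)
    m[y0:y1,x0:x1]=f(h)[y0:y1,x0:x1]; n,l,s,ce=cv2.connectedComponentsWithStats(m); i=1+np.argmax(s[1:,4]); return ce[i],s[i],(l==i)
blue=lambda h: ((h[...,0]>105)&(h[...,0]<130)&(h[...,1]>110)).astype(np.uint8)
E
python3 - <<'E'
from m import *
a=grab('scene'); b=grab('side')
ca,sa,_=blob(a,(170,150,205,200),blue); cb,sb,_=blob(b,(265,215,300,260),blue)
print(ca,sa,cb,sb); print('handle',both(ray(a,*ca),ray(b,*cb)))
c=lambda im,x,y,w,h,k: cv2.resize(im['color'][y:y+h,x:x+w],None,fx=k,fy=k,interpolation=cv2.INTER_CUBIC)
A=np.vstack([np.hstack([c(a,130,150,90,75,4.4),c(a,290,160,90,75,4.4)]),np.hstack([c(b,250,215,90,75,4.4),c(b,180,160,90,75,4.4)])])
cv2.imwrite('pics/c.png',A)
for n,i in(('a',a),('b',b)): np.save(n+'.npy',i,allow_pickle=True)
for (u,v) in [(324,184),(324,178),(324,200)]: print(depthpt(a,u,v))
E
```

```text
[186.59677419 171.33870968] [183 166   7  12  62] [282.22222222 232.625     ] [279 227   8  13  72]
handle (array([ 0.51149338, -0.17534254,  0.11927379]), np.float64(0.0019576146002960207))
[0.52020356 0.24873893 0.05696857]
[0.51561573 0.24678853 0.07996807]
[0.56457022 0.24598046 0.03153187]
```

View pics/c.png

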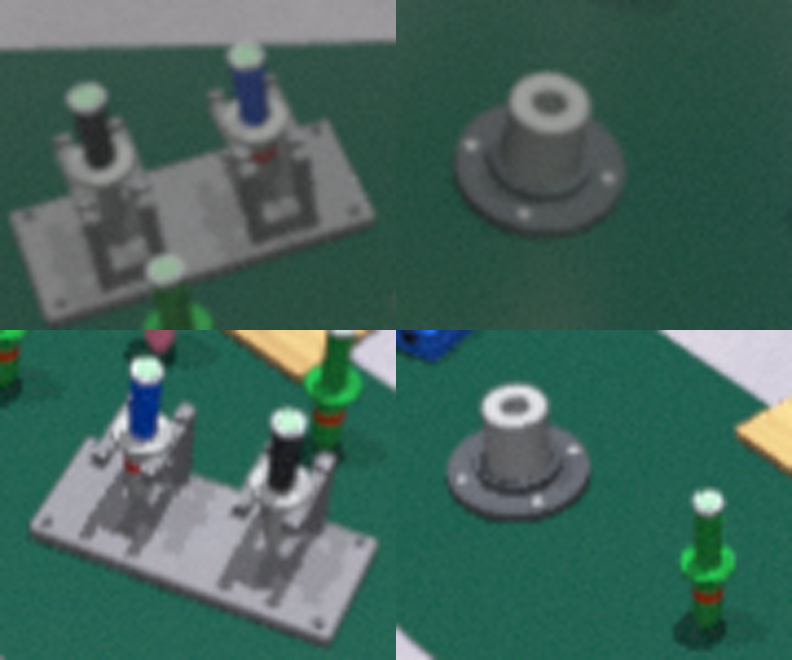

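The crop confirms it: the blue handle with a white collar and red band hangs in the fork. The plain sleeve stands in its nest. Next I'll plan a wrist look at the sleeve.

```bash
cat >> m.py <<'E'
def togo(P,yaw=None):
    T=tool_pose(); d=T[:3,:3].T@(np.array(P)-T[:3,3]); s=sensors.read_state()
    print('tool shift units',np.round(d/.15,4),'mm',np.round(d*1e3,1), 'turn', None if yaw is None else np.round(-((yaw-s['eef_rot'][2]+180)%360-180)/180,4))
E
python3 - <<'E'
from m import *
c=grab('wrist'); print(c['tool_from_camera'],c['K'],c['k1'])
a=np.load('a.npy',allow_pickle=True).item(); b=np.load('b.npy',allow_pickle=True).item()
# sleeve mouth: dark bore seen in crops -> px
pa=(290+(549-396)/4.4,160+100/4.4); pb=(180+(515-396)/4.4,160+(405-330)/4.4)
print(both(ray(a,*pa),ray(b,*pb)),plane(a,*pa,.08),plane(b,*pb,.08))
# tops of caps blue/black
q=[((130+246/4.4,150+54/4.4),(250+147/4.4,215+(370-330)/4.4)),((130+87/4.4,150+97/4.4),(250+289/4.4,215+(422-330)/4.4))]
for u,v in q: print(both(ray(a,*u),ray(b,*v)))
togo([.515,.248,.30],110)
E
```

```text
[[-3.44795065e-05  9.60172917e-01  2.79406458e-01  7.07292965e-02]
 [ 9.99999616e-01  2.77909780e-04 -8.31626988e-04 -2.53332690e-04]
 [-8.76155498e-04  2.79406322e-01 -9.60172557e-01 -1.42102462e-01]
 [ 0.00000000e+00  0.00000000e+00  0.00000000e+00  1.00000000e+00]] [[297.61597844   0.         257.96965153]
 [  0.         297.61597844 186.67061739]
 [  0.           0.           1.        ]] -0.04763558882859566
(array([0.53611535, 0.24617931, 0.08017916]), np.float64(0.0010950549612362434)) [0.53549915 0.24670517 0.08      ] [0.53624848 0.24565432 0.08      ]
(array([ 0.5120311 , -0.17510763,  0.1576755 ]), np.float64(0.0018151129581702576))
(array([ 0.54901777, -0.2776119 ,  0.15760554]), np.float64(0.0020336441717750736))
tool shift units [-2.4557 -0.5854 -0.46  ] mm [-368.4  -87.8  -69. ] turn 0.2546
```

```bash
python3 - <<'E'
from m import *
togo([.536,.246,.26],110)
E
```

```text
tool shift units [-2.5889 -0.5401 -0.1934] mm [-388.3  -81.   -29. ] turn 0.2546
```

Emit:
drive_tool(steps=[[[-0.288,-0.06,-0.0215],0,-1],[[-0.288,-0.06,-0.0215],0,-1],[[-0.288,-0.06,-0.0215],0,-1],[[-0.288,-0.06,-0.0215],0,-1],[[-0.288,-0.06,-0.0215],0,-1]])

```text
clock: 0.75
position: [0.3947, 0.3482, 0.2476]
eef_rot: [180.0, -0.0, 155.8]
ft_force: [1.2, 0.0, -0.0]
gripper_width: 1.003
grip_force: 0.0
```

Emit:
drive_tool(steps=[[[-0.288,-0.06,-0.0215],0,-1],[[-0.288,-0.06,-0.0215],0,-1],[[-0.288,-0.06,-0.0215],0,-1],[[-0.288,-0.06,-0.0215],0,-1],[[0,0,0],0.0425,-1]])

```text
clock: 1.25
position: [0.5397, 0.2423, 0.2595]
eef_rot: [-179.9, 0.0, 147.8]
ft_force: [-0.7, 0.3, 0.2]
gripper_width: 1.001
grip_force: 0.0
```

Emit:
drive_tool(steps=[[[0,0,0],0.0425,-1],[[0,0,0],0.0425,-1],[[0,0,0],0.0425,-1],[[0,0,0],0.0425,-1],[[0,0,0],0.0425,-1]])

```text
clock: 1.75
position: [0.5365, 0.2459, 0.2601]
eef_rot: [-180.0, -0.0, 109.6]
ft_force: [-0.1, -0.5, -0.0]
gripper_width: 1.0
grip_force: 0.0
```

Emit:
drive_tool(steps=[[[0,0,0],0,-1],[[0,0,0],0,-1],[[0,0,0],0,-1]])

```text
clock: 2.05
position: [0.5365, 0.2459, 0.2603]
eef_rot: [-180.0, -0.0, 110.1]
ft_force: [0.7, -0.8, -1.1]
gripper_width: 1.001
grip_force: 0.0
```

```bash
python3 - <<'E'
from m import *
s=sensors.read_state(); print(s['clock'],s['position'],s['eef_rot'],np.abs(s['joint_velocities']).max())
c=grab('wrist'); np.save('w1.npy',c,allow_pickle=True)
print('expect mouth px',proj(c,[.536,.246,.08]))
cv2.imwrite('pics/w1.png',c['color'])
E
```

```text
2.05 [0.53647685 0.24592852 0.26027691] [-1.79997938e+02 -3.88719446e-03  1.10081368e+02] 0.6417491432324944
expect mouth px (np.float64(257.42251228142123), np.float64(166.54170378414403))
```

View pics/w1.png

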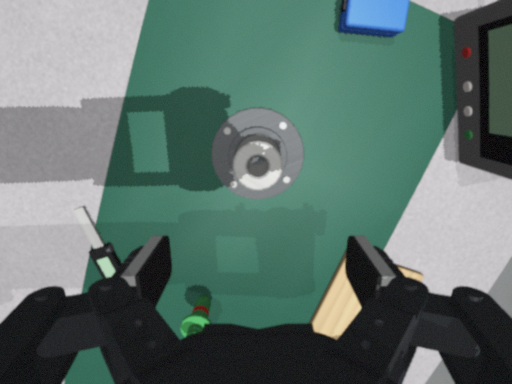

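The wrist view shows the sleeve's mouth at about (258,166), within a pixel of the prediction. I'll refine it and plan the move over the gauge, keeping the same camera-to-target offset (TCP 180 mm above) so that calibration bias cancels.

```bash
python3 - <<'E'
from m import *
c=np.load('w1.npy',allow_pickle=True).item()
g=cv2.cvtColor(c['color'],cv2.COLOR_BGR2GRAY)
k=g[155:178,244:273]
m=(g<110).astype(np.uint8); w=np.zeros_like(m); cv2.circle(w,(258,166),14,1,-1); 
n,l,s,ce=cv2.connectedComponentsWithStats(m*w); i=l[166,258]; print('bore',s[i],ce[i])
C,_=cv2.findContours((l==i).astype(np.uint8),0,1); e=cv2.fitEllipse(max(C,key=len)); print(e)
P=plane(c,*e[0],.08); print(P, 'diam mm', [1e3*x for x in (np.linalg.norm(plane(c,e[0][0]+e[1][1]/2,e[0][1],.08)-plane(c,e[0][0]-e[1][1]/2,e[0][1],.08)),)])
m2=((g>130)).astype(np.uint8); w=np.zeros_like(m); cv2.circle(w,(258,166),34,1,-1)
n,l,s,ce=cv2.connectedComponentsWithStats(m2*w); i=1+np.argmax(s[1:,4]); C,_=cv2.findContours((l==i).astype(np.uint8),0,1); C=cv2.convexHull(max(C,key=len)); e=cv2.fitEllipse(C); print('face',e,plane(c,*e[0],.08))
for p in C[:,0]: pass
for th in (90,100,120,130):print(th,cv2.countNonZero(((g<th)*1).astype(np.uint8)[150:182,240:276]))
togo([.512,-.175,.338])
E
```

```text
bore [247 155  22  21 349] [257.50716332 165.35530086]
((257.395751953125, 165.1011199951172), (19.84218406677246, 21.513212203979492), 83.48396301269531)
[0.53541464 0.2475176  0.08      ] diam mm [np.float64(23.77280929371703)]
face ((260.75811767578125, 168.9989471435547), (56.469600677490234, 66.67333221435547), 58.338924407958984) [0.54042903 0.24465437 0.08      ]
90 136
100 308
120 383
130 417
tool shift units [-2.5801 -1.1153 -0.5183] mm [-387.  -167.3  -77.7] turn None
```

Emit:
drive_tool(steps=[[[-0.258,-0.1115,-0.0518],0,-1],[[-0.258,-0.1115,-0.0518],0,-1],[[-0.258,-0.1115,-0.0518],0,-1],[[-0.258,-0.1115,-0.0518],0,-1],[[-0.258,-0.1115,-0.0518],0,-1]])

```text
clock: 2.6
position: [0.5234, 0.034, 0.2997]
eef_rot: [180.0, 0.0, 110.0]
ft_force: [1.1, -0.5, 0.5]
gripper_width: 0.998
grip_force: 0.0
```

Emit:
drive_tool(steps=[[[-0.258,-0.1115,-0.0518],0,-1],[[-0.258,-0.1115,-0.0518],0,-1],[[-0.258,-0.1115,-0.0518],0,-1],[[-0.258,-0.1115,-0.0518],0,-1],[[-0.258,-0.1115,-0.0518],0,-1]])

```text
clock: 3.1
position: [0.5108, -0.1766, 0.3385]
eef_rot: [180.0, 0.0, 110.0]
ft_force: [1.2, -0.3, -0.7]
gripper_width: 1.001
grip_force: 0.0
```

Emit:
drive_tool(steps=[[[0,0,0],0,-1],[[0,0,0],0,-1],[[0,0,0],0,-1]])

```text
clock: 3.4
position: [0.5112, -0.1741, 0.3378]
eef_rot: [-180.0, -0.0, 110.0]
ft_force: [0.5, 0.1, -0.8]
gripper_width: 1.0
grip_force: 0.0
```

```bash
python3 - <<'E'
from m import *
s=sensors.read_state(); print(s['clock'],s['position'],s['eef_rot'],np.abs(s['joint_velocities']).max())
c=grab('wrist'); np.save('w2.npy',c,allow_pickle=True)
u,v=map(int,proj(c,[.512,-.175,.158])); print('expect cap px',u,v)
print('expect collar',proj(c,[.512,-.175,.096]))
cv2.imwrite('pics/w2.png',cv2.resize(c['color'][v-50:v+70,u-80:u+80],None,fx=5,fy=5,interpolation=cv2.INTER_CUBIC))
E
```

```text
3.4 [ 0.51124932 -0.17412831  0.3378371 ] [-1.79997508e+02 -2.86233652e-02  1.10019128e+02] 0.7028676442558495
expect cap px 258 167
expect collar (np.float64(258.1194157054171), np.float64(157.53216824933895))
```

View pics/w2.png

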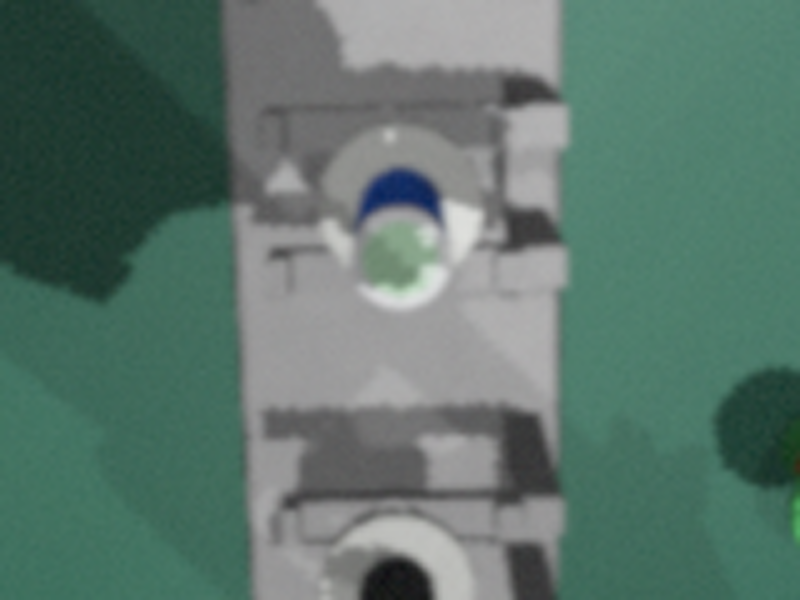

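The crop shows the blue gauge's cap centred at wrist pixel (258.0,168.0), right where expected. The black gauge is below, at about (258,235). The fingers close along the rack's x, clear of the other gauge.

```bash
python3 - <<'E'
from m import *
c=np.load('w2.npy',allow_pickle=True).item(); a=np.load('a.npy',allow_pickle=True).item(); b=np.load('b.npy',allow_pickle=True).item()
P=plane(c,258.0,168.2,.158); print(P)
togo([P[0],P[1],.110])
E
```

```text
[ 0.51195391 -0.17543653  0.158     ]
tool shift units [-1.2000e-02  4.0000e-04  1.5191e+00] mm [-1.800e+00  1.000e-01  2.279e+02] turn None
```

Emit:
drive_tool(steps=[[[-0.012,0,0.3],0,-1],[[0,0,0.3],0,-1],[[0,0,0.3],0,-1],[[0,0,0.2],0,-1],[[0,0,0.15],0,-1]])

```text
clock: 3.95
position: [0.511, -0.1748, 0.1477]
eef_rot: [-179.9, -0.1, 110.1]
ft_force: [0.5, -0.3, 0.3]
gripper_width: 0.999
grip_force: 0.0
```

Emit:
drive_tool(steps=[[[0,0,0.12],0,-1],[[0,0,0.09],0,-1],[[0,0,0.059],0,-1],[[0,0,0],0,-1],[[0,0,0],0,-1]])

```text
clock: 4.45
position: [0.5122, -0.1765, 0.111]
eef_rot: [179.9, 0.0, 110.0]
ft_force: [-0.5, 0.2, 0.9]
gripper_width: 0.997
grip_force: 0.0
```

Emit:
drive_tool(steps=[[[0,0,0],0,-0.3],[[0,0,0],0,0.0],[[0,0,0],0,0.2],[[0,0,0],0,0.3],[[0,0,0],0,0.4]])

```text
clock: 4.95
position: [0.5118, -0.1766, 0.1103]
eef_rot: [180.0, 0.0, 109.9]
ft_force: [-0.2, -0.2, -0.5]
gripper_width: 0.299
grip_force: 0.0
```

Emit:
drive_tool(steps=[[[0,0,0],0,0.5],[[0,0,0],0,0.6],[[0,0,0],0,1],[[0,0,0],0,1],[[0,0,0],0,1]])

```text
clock: 5.45
position: [0.5119, -0.1766, 0.1104]
eef_rot: [180.0, 0.0, 109.9]
ft_force: [-1.2, -0.4, 3.0]
gripper_width: 0.245
grip_force: 58.5
```

Emit:
drive_tool(steps=[[[0,0,0],0,1],[[0,0,0],0,1],[[0,0,0],0,1],[[0,0,0],0,1],[[0,0,0],0,1]])

```text
clock: 5.95
position: [0.5119, -0.1767, 0.1104]
eef_rot: [180.0, 0.0, 109.9]
ft_force: [-1.2, 0.2, 4.0]
gripper_width: 0.243
grip_force: 58.5
```

Gripped at about 21 mm opening with 58.5 N. Lifting straight up, slowly at first.

Emit:
drive_tool(steps=[[[0,0,-0.04],0,1],[[0,0,-0.06],0,1],[[0,0,-0.1],0,1],[[0,0,-0.1],0,1],[[0,0,-0.1],0,1]])

```text
clock: 6.45
position: [0.512, -0.1767, 0.172]
eef_rot: [179.9, 0.0, 109.9]
ft_force: [0.3, -0.1, -2.6]
gripper_width: 0.242
grip_force: 58.7
```

Emit:
drive_tool(steps=[[[0,0,-0.12],0,1],[[0,0,-0.14],0,1],[[0,0,-0.14],0,1],[[0,0,-0.14],0,1],[[0,0,-0.1],0,1]])

```text
clock: 6.95
position: [0.512, -0.1767, 0.269]
eef_rot: [179.9, 0.1, 109.9]
ft_force: [-0.0, 0.4, -1.9]
gripper_width: 0.239
grip_force: 58.7
```

Emit:
drive_tool(steps=[[[0,0,0],0,1],[[0,0,0],0,1],[[0,0,0],0,1]])

```text
clock: 7.25
position: [0.5114, -0.1764, 0.2647]
eef_rot: [-179.9, -0.1, 109.9]
ft_force: [-0.3, -0.3, -2.9]
gripper_width: 0.24
grip_force: 58.8
```

```bash
python3 - <<'E'
from m import *
s=sensors.read_state(); print(s)
c=grab('wrist'); b=grab('side'); a=grab('scene')
np.save('w3.npy',c,allow_pickle=True);np.save('b3.npy',b,allow_pickle=True);np.save('a3.npy',a,allow_pickle=True)
T=tool_pose(); o=T[:3,3]; 
ims=[]
for i in (a,b):
    u,v=map(int,proj(i,o-[0,0,.03])); i2=i['color'][v-50:v+50,u-40:u+40]; ims.append(cv2.resize(i2,(400,500),interpolation=cv2.INTER_CUBIC)); print(u,v)
cv2.imwrite('pics/w3.png',np.hstack(ims))
togo([.5354,.2475,o[2]])
E
```

```text
{'clock': 7.25, 'joint_positions': array([-2.29477937e+01,  5.38053442e+00,  7.39684938e+01,  7.17489462e-03,
        1.00792898e+02, -4.28776959e+01]), 'joint_velocities': array([-0.07503853,  0.20843969,  0.24078847, -0.04725399,  0.09009966,
       -0.06151323]), 'joint_torque': array([ 1.11489851e-02, -4.21561933e+01, -3.81669617e+01,  2.42008311e-03,
        8.00343754e-03,  6.37846460e-05]), 'position': array([ 0.51141853, -0.17642589,  0.26469132]), 'eef_rot': array([-1.79900793e+02, -1.01739064e-01,  1.09931149e+02]), 'ft_force': array([-0.26340855, -0.33854862, -2.92251396]), 'moment': array([-0.05913834, -0.00987693,  0.00160689]), 'grip_force': 58.78378093242645, 'gripper_width': 0.24003884609976045}
182 143
284 205
tool shift units [2.6030e+00 1.1132e+00 2.0000e-03] mm [3.904e+02 1.670e+02 3.000e-01] turn None
```

View pics/w3.png

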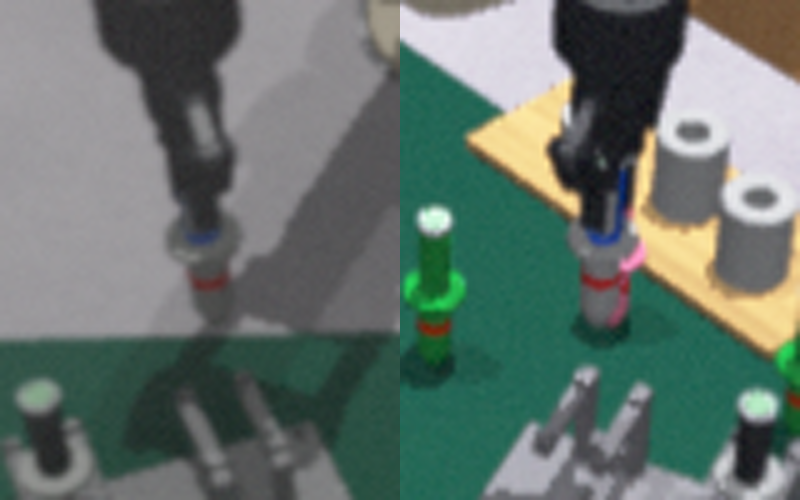

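The gauge is off the fork and hanging straight, handle in the pads, with a weight of about 2.9 N. The black gauge is still in its fork. Carrying it across, aiming the TCP at (.5358,.2464) to allow for the gauge's offset in the grip.

```bash
python3 - <<'E'
from m import *
togo([.5358,.2464,.255])
E
```

```text
tool shift units [2.5951 1.1133 0.0691] mm [389.3 167.   10.4] turn None
```

Emit:
drive_tool(steps=[[[0.11,0.047,0],0,1],[[0.2,0.0857,0],0,1],[[0.25,0.107,0],0,1],[[0.25,0.107,0],0,1],[[0.25,0.107,0],0,1]])

```text
clock: 7.9
position: [0.5213, -0.0024, 0.2657]
eef_rot: [-180.0, -0.0, 109.9]
ft_force: [-0.1, -1.0, -1.8]
gripper_width: 0.243
grip_force: 58.9
```

Emit:
drive_tool(steps=[[[0.25,0.107,0],0,1],[[0.25,0.107,0],0,1],[[0.25,0.107,0],0,1],[[0.25,0.107,0],0,1],[[0.22,0.095,0],0,1]])

```text
clock: 8.4
position: [0.5326, 0.1969, 0.2656]
eef_rot: [-180.0, -0.0, 110.0]
ft_force: [1.0, -0.3, -3.0]
gripper_width: 0.241
grip_force: 58.9
```

Emit:
drive_tool(steps=[[[0.15,0.0643,0],0,1],[[0.1,0.043,0],0,1],[[0.065,0.0293,0.02],0,1],[[0,0,0.049],0,1],[[0,0,0],0,1]])

```text
clock: 8.9
position: [0.5358, 0.2452, 0.254]
eef_rot: [-179.8, 0.0, 109.9]
ft_force: [0.2, -0.4, -2.5]
gripper_width: 0.238
grip_force: 58.9
```

Emit:
drive_tool(steps=[[[0,0,0],0,1],[[0,0,0],0,1],[[0,0,0],0,1]])

```text
clock: 9.2
position: [0.5363, 0.2457, 0.2563]
eef_rot: [180.0, -0.0, 109.9]
ft_force: [-0.1, 0.4, -1.1]
gripper_width: 0.242
grip_force: 58.9
```

```bash
python3 - <<'E'
from m import *
s=sensors.read_state(); print(s['position'],s['eef_rot'],s['ft_force'],s['gripper_width'])
togo([.5358,.2464,.175])
E
```

```text
[0.53628119 0.24572147 0.25627683] [ 1.79958112e+02 -3.40200198e-03  1.09883015e+02] [-0.142006    0.41401873 -1.08826401] 0.24172249544143798
tool shift units [ 0.0053 -0.0019  0.5418] mm [ 0.8 -0.3 81.3] turn None
```

Emit:
drive_tool(steps=[[[0.005,-0.002,0.1],0,1],[[0,0,0.15],0,1],[[0,0,0.15],0,1],[[0,0,0.1],0,1],[[0,0,0.042],0,1]])

```text
clock: 9.7
position: [0.5347, 0.2465, 0.1719]
eef_rot: [-179.8, 0.0, 109.9]
ft_force: [-0.1, -0.3, -2.8]
gripper_width: 0.244
grip_force: 59.0
```

Emit:
drive_tool(steps=[[[0,0,0],0,1],[[0,0,0],0,1],[[0,0,0],0,1]])

```text
clock: 10.0
position: [0.5361, 0.2471, 0.176]
eef_rot: [179.9, -0.0, 109.9]
ft_force: [-0.5, -0.2, -2.3]
gripper_width: 0.245
grip_force: 59.0
```

```bash
python3 - <<'E'
from m import *
s=sensors.read_state(); print(s['position'],s['eef_rot'],s['ft_force'],s['gripper_width'])
ims=[]
for n in ('scene','side','wrist'):
    i=grab(n); np.save(n+'4.npy',i,allow_pickle=True); u,v=map(int,proj(i,[.5358,.2464,.09])); print(n,u,v)
    i2=i['color'][max(v-40,0):v+40,u-26:u+26]; ims.append(cv2.resize(i2,(260,400),interpolation=cv2.INTER_CUBIC))
cv2.imwrite('pics/w4.png',np.hstack(ims))
E
```

```text
[0.53612866 0.24707836 0.17598568] [ 1.79855519e+02 -4.79245377e-03  1.09931983e+02] [-0.48901081 -0.18116457 -2.29158449] 0.24455848320626247
scene 325 180
side 206 174
wrist 257 192
```

View pics/w4.png

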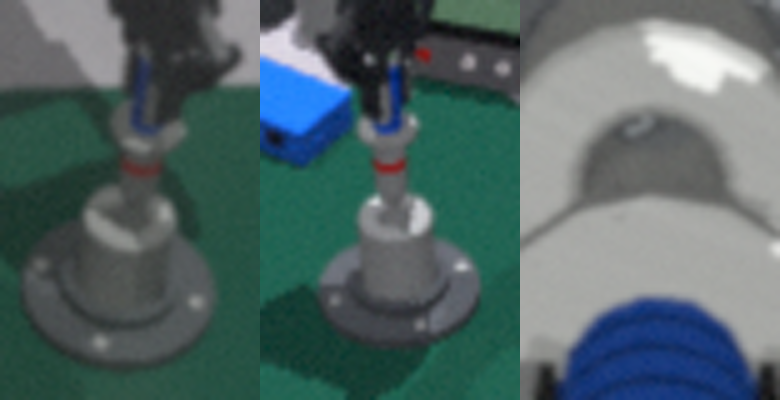

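Nearly aligned. The scene view hints at 1–2 mm off toward +y, so I'll check the red band against the bore with the same two cameras. I'll fit the band's vertical planes against those of the mouth.

```bash
python3 - <<'E'
from m import *
red=lambda h: (((h[...,0]<8)|(h[...,0]>170))&(h[...,1]>110)).astype(np.uint8)
def axis(L):
    A=[];y=[]
    for o,d in L: n=np.array([-d[1],d[0]]); n/=np.linalg.norm(n); A.append(n); y.append(n@o[:2])
    return np.linalg.solve(A,y)
L=[]
for n,(u,v) in (('scene',(325,180)),('side',(206,174))):
    c=np.load(n+'4.npy',allow_pickle=True).item(); p,s,m=blob(c,(u-15,v-25,u+15,v+5),red)
    x=(np.where(m)[1].min()+np.where(m)[1].max())/2; print(n,p,s,x); L.append(ray(c,*p))
X=axis(L); print('band axis',X)
a=np.load('a.npy',allow_pickle=True).item(); b=np.load('b.npy',allow_pickle=True).item()
B=[]
for c,(u,v) in ((a,(324.8,182.7)),(b,(207,177))):
    g=cv2.cvtColor(c['color'],cv2.COLOR_BGR2GRAY); u0,v0=int(u),int(v); w=g[v0-6:v0+7,u0-8:u0+9].astype(float)
    t=(w.max()+w.min())/2; k=(w<t).astype(np.uint8); nn,l,s,ce=cv2.connectedComponentsWithStats(k); i=l[6,8] or 1+np.argmax(s[1:,4]); p=ce[i]+[u0-8,v0-6]; print('bore',p,s[i]); B.append(ray(c,*p))
print('bore axis',axis(B),both(*B))
E
```

```text
scene [325.5 173.5] [324 173   4   2   4] 325.5
side [205.5 167. ] [203 166   6   3  12] 205.5
band axis [0.53195743 0.2451522 ]
bore [324.41935484 182.93548387] [ 5  5  8  5 31]
bore [206.47368421 176.73684211] [ 5  4  6  4 19]
bore axis [0.53403561 0.24607394] (array([0.53556309, 0.24655377, 0.0803235 ]), np.float64(0.0025346556907814566))
```

The difference is about 2 mm, which is at pixel noise and well inside the nose taper's 6 mm capture. Lowering slowly while watching the force.

Emit:
drive_tool(steps=[[[0,0,0.03],0,1],[[0,0,0.03],0,1],[[0,0,0.02],0,1],[[0,0,0.02],0,1],[[0,0,0],0,1]])

```text
clock: 10.65
position: [0.5353, 0.2468, 0.1588]
eef_rot: [-179.9, -0.0, 109.9]
ft_force: [-0.6, -0.4, -2.7]
gripper_width: 0.239
grip_force: 59.0
```

Emit:
drive_tool(steps=[[[0,0,0.01],0,1],[[0,0,0.01],0,1],[[0,0,0.01],0,1],[[0,0,0.01],0,1],[[0,0,0],0,1]])

```text
clock: 11.15
position: [0.5354, 0.2468, 0.1532]
eef_rot: [-180.0, -0.0, 109.9]
ft_force: [-0.5, -0.1, -3.2]
gripper_width: 0.24
grip_force: 59.0
```

Emit:
drive_tool(steps=[[[0,0,0.01],0,1],[[0,0,0.01],0,1],[[0,0,0.01],0,1],[[0,0,0.01],0,1],[[0,0,0],0,1]])

```text
clock: 11.65
position: [0.5357, 0.2465, 0.1472]
eef_rot: [-180.0, 0.0, 109.9]
ft_force: [0.2, -2.6, -1.3]
gripper_width: 0.241
grip_force: 59.1
```

Emit:
drive_tool(steps=[[[0,0,0.015],0,1],[[0,0,0.015],0,1],[[0,0,0.015],0,1],[[0,0,0.015],0,1],[[0,0,0],0,1]])

```text
clock: 12.15
position: [0.5355, 0.2467, 0.138]
eef_rot: [-180.0, 0.0, 109.9]
ft_force: [3.1, -3.4, -3.4]
gripper_width: 0.238
grip_force: 58.8
```

Entered, with a small side load of about 4.6 N. I'll ease off about 0.5 mm along it and go on.

Emit:
drive_tool(steps=[[[-0.003,0.0015,0.01],0,1],[[0,0,0.02],0,1],[[0,0,0.02],0,1],[[0,0,0.02],0,1],[[0,0,0],0,1]])

```text
clock: 12.65
position: [0.5358, 0.2465, 0.1272]
eef_rot: [-180.0, -0.0, 109.9]
ft_force: [1.7, -2.9, -4.8]
gripper_width: 0.244
grip_force: 58.9
```

Emit:
drive_tool(steps=[[[0,0,0.02],0,1],[[0,0,0.02],0,1],[[0,0,0.02],0,1],[[0,0,0.02],0,1],[[0,0,0],0,1]])

```text
clock: 13.15
position: [0.5358, 0.2465, 0.1153]
eef_rot: [-180.0, -0.0, 109.9]
ft_force: [1.2, -2.5, -4.4]
gripper_width: 0.238
grip_force: 59.0
```

Emit:
drive_tool(steps=[[[-0.002,0.0005,0.02],0,1],[[0,0,0.02],0,1],[[0,0,0.02],0,1],[[0,0,0.01],0,1],[[0,0,0],0,1]])

```text
clock: 13.65
position: [0.536, 0.2463, 0.105]
eef_rot: [-180.0, -0.0, 109.9]
ft_force: [1.1, -2.0, -3.7]
gripper_width: 0.238
grip_force: 59.2
```

Emit:
drive_tool(steps=[[[0,0,0.005],0,1],[[0,0,0.005],0,1],[[0,0,0.005],0,1],[[0,0,0],0,1],[[0,0,0],0,1]])

```text
clock: 14.15
position: [0.5361, 0.2463, 0.1032]
eef_rot: [-180.0, -0.0, 109.9]
ft_force: [-0.2, -4.6, -0.4]
gripper_width: 0.247
grip_force: 59.1
```

Emit:
drive_tool(steps=[[[0,0,0.005],0,1],[[0,0,0.005],0,1],[[0,0,0],0,1],[[0,0,0],0,1]])

```text
clock: 14.55
position: [0.5361, 0.2463, 0.1017]
eef_rot: [-180.0, -0.0, 109.9]
ft_force: [-1.6, -3.5, -1.0]
gripper_width: 0.243
grip_force: 59.1
```

Emit:
drive_tool(steps=[[[0,0,0.005],0,1],[[0,0,0],0,1],[[0,0,0],0,1]])

```text
clock: 14.85
position: [0.5361, 0.2463, 0.101]
eef_rot: [-180.0, -0.0, 109.9]
ft_force: [-1.2, -4.0, -1.4]
gripper_width: 0.244
grip_force: 59.1
```

Emit:
drive_tool(steps=[[[0,0,0.005],0,1],[[0,0,0],0,1],[[0,0,0],0,1]])

```text
clock: 15.15
position: [0.5361, 0.2463, 0.1005]
eef_rot: [180.0, -0.0, 109.9]
ft_force: [-1.2, -3.5, -0.1]
gripper_width: 0.244
grip_force: 59.2
```

Emit:
drive_tool(steps=[[[0,0,0.004],0,1],[[0,0,0],0,1],[[0,0,0],0,1]])

```text
clock: 15.45
position: [0.5362, 0.2463, 0.1005]
eef_rot: [180.0, -0.0, 109.9]
ft_force: [-2.8, -5.0, 4.4]
gripper_width: 0.239
grip_force: 59.7
```

Emit:
drive_tool(steps=[[[0,0,0.004],0,1],[[0,0,0],0,1],[[0,0,0],0,1],[[0,0,0],0,1]])

```text
clock: 15.85
position: [0.5363, 0.2464, 0.1004]
eef_rot: [179.9, -0.0, 109.9]
ft_force: [-3.7, -5.1, 7.4]
gripper_width: 0.24
grip_force: 60.0
```

```bash
python3 - <<'E'
from m import *
s=sensors.read_state(); print(s['position'],s['eef_rot'],s['ft_force'],s['moment'])
ims=[]
for n in ('scene','side','wrist'):
    i=grab(n); u,v=map(int,proj(i,[.5358,.2464,.09])); 
    i2=i['color'][max(v-40,0):v+40,u-26:u+26]; ims.append(cv2.resize(i2,(260,400),interpolation=cv2.INTER_CUBIC))
cv2.imwrite('pics/w5.png',np.hstack(ims))
E
```

```text
[0.53629001 0.24635457 0.10042992] [ 1.79942376e+02 -4.34072683e-03  1.09933541e+02] [-3.70446444 -5.10187924  7.36289502] [-0.98557443  0.97060585  0.02319894]
```

View pics/w5.png

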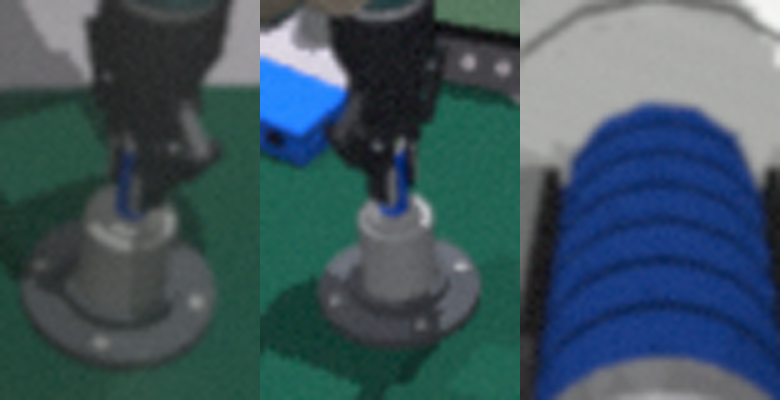

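The pictures show the collar lying on the sleeve's face, with Fz at +7.4 N and z stopped at 0.1004. Now I'll draw it up 24 mm gently to TCP z ≈ 0.1244, easing the side load.

Emit:
drive_tool(steps=[[[0,0,-0.005],0,1],[[-0.001,-0.002,-0.005],0,1],[[0,0,-0.005],0,1],[[0,0,-0.005],0,1],[[0,0,0],0,1]])

```text
clock: 16.5
position: [0.5358, 0.2461, 0.1017]
eef_rot: [-180.0, -0.0, 109.9]
ft_force: [1.2, -2.5, -3.6]
gripper_width: 0.245
grip_force: 58.7
```

Emit:
drive_tool(steps=[[[0,0,-0.008],0,1],[[0,0,-0.008],0,1],[[0,0,-0.008],0,1],[[0,0,-0.008],0,1],[[0,0,-0.008],0,1]])

```text
clock: 17.0
position: [0.5359, 0.2461, 0.1083]
eef_rot: [180.0, -0.0, 109.9]
ft_force: [1.4, -2.1, -3.2]
gripper_width: 0.244
grip_force: 58.8
```

Emit:
drive_tool(steps=[[[0,0,-0.008],0,1],[[0,0,-0.008],0,1],[[0,0,-0.008],0,1],[[0,0,-0.008],0,1],[[0,0,-0.008],0,1]])

```text
clock: 17.5
position: [0.5359, 0.2461, 0.1142]
eef_rot: [180.0, -0.0, 109.9]
ft_force: [1.1, -1.4, -3.4]
gripper_width: 0.24
grip_force: 58.8
```

Emit:
drive_tool(steps=[[[0,0,-0.008],0,1],[[0,0,-0.008],0,1],[[0,0,-0.008],0,1],[[0,0,-0.005],0,1],[[0,0,0],0,1]])

```text
clock: 18.0
position: [0.5359, 0.2461, 0.1187]
eef_rot: [180.0, -0.0, 109.9]
ft_force: [-0.3, -1.4, -2.8]
gripper_width: 0.243
grip_force: 58.8
```

Emit:
drive_tool(steps=[[[0,0,-0.008],0,1],[[0,0,-0.008],0,1],[[0,0,-0.008],0,1],[[0,0,-0.008],0,1],[[0,0,-0.006],0,1]])

```text
clock: 18.5
position: [0.5359, 0.2461, 0.1243]
eef_rot: [180.0, -0.0, 109.9]
ft_force: [-0.0, -1.5, -3.3]
gripper_width: 0.242
grip_force: 58.8
```

Emit:
drive_tool(steps=[[[0,0,0],0,1],[[0,0,0],0,1],[[0,0,0],0,1],[[0,0,0],0,1]])

```text
clock: 18.9
position: [0.536, 0.2461, 0.1243]
eef_rot: [180.0, -0.0, 109.9]
ft_force: [0.3, -1.7, -2.5]
gripper_width: 0.242
grip_force: 58.8
```

```bash
python3 - <<'E'
from m import *
s=sensors.read_state(); print(s['position'],s['eef_rot'],s['ft_force'],s['gripper_width'])
ims=[]
for n in ('scene','side'):
    i=grab(n); u,v=map(int,proj(i,[.5358,.2464,.09])); 
    i2=i['color'][v-30:v+30,u-26:u+26]; ims.append(cv2.resize(i2,(400,460),interpolation=cv2.INTER_CUBIC))
cv2.imwrite('pics/w6.png',np.hstack(ims))
E
```

```text
[0.53595278 0.24606913 0.12427924] [ 1.79977252e+02 -3.80224084e-03  1.09932338e+02] [ 0.28745528 -1.66354107 -2.51925259] 0.24168292356671306
```

View pics/w6.png

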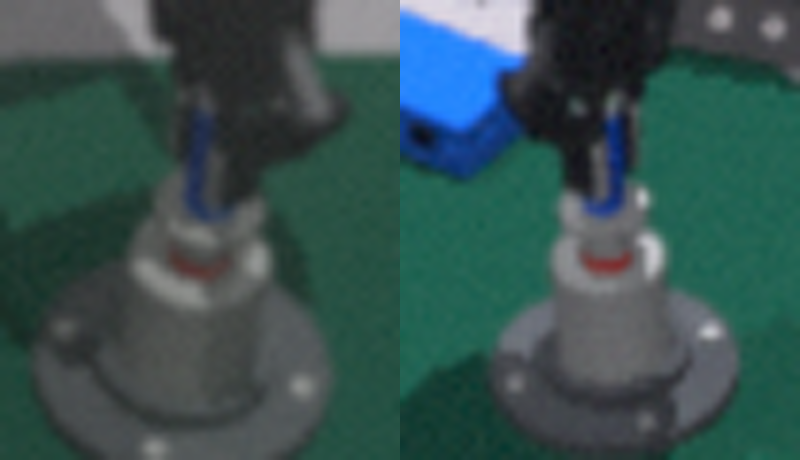

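The red band is half sunk in the mouth, the sleeve is down in its nest, and the gauge is steady 23.9 mm above the seated height. Handing in.

```bash
python3 -c "
from plant import arm
print(arm.close_job())"
```

```text
the job is handed in; nothing more can be done
None
```

The job is handed in: the blue gauge was seated collar-down in the sleeve, then drawn up 23.9 mm, and is held steady with the sleeve's mouth at the middle of the red band. The sleeve is still down in its nest.

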